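Load two ball bearings into the bearing height check stand

ROBOT

A 6-joint arm with a two-finger parallel gripper is mounted at the origin on a cart in front of the work surface, level with it; the furniture and walls round the work are solid. World frame = base frame: x ahead of the robot, y to its left, z up, the work surface at z = 0. Lengths are in m, angles in rad, forces in N, time in s.
With the tool pointing down it reaches from about 0.3 to 0.875 m from the base axis. Payload 6.4 kg.
Tool frame: the origin (TCP) lies between the finger pads; the fingertips stand 8 mm ahead of it and the grasp point (between the pads) lies 11 mm behind it; z points along the fingers, y is the direction in which the jaws open and shut (so a half turn about z gives the same grasp; the last joint's range is limited). The gripper opens to 85 mm and grips with 20 to 120 N. Pads are 22 mm wide; open, the fingers measure 114 mm over their backs; the gripper's body (76 mm by 85 mm) begins 54 mm behind the grasp point. The pads swing forward as they close: fully open they stand 13 mm farther back than shut.
Start: joints at [-1.457, 0.181, 1.607, -0, 1.354, -0.206], TCP at [0.181, -0.546, 0.239] pointing down, gripper open.
Joint ranges: [-2.99, 2.99], [-0.89, 2.07], [0.3, 2.58], [-1.14, 4.28], [0, 2.63], [-3.12, 3.12]. Speed limits (rad/s): [2.57, 2.57, 3.01, 3.14, 3.14, 3.14].

INTERFACE

Orientations are given as a unit quaternion [w, x, y, z].
In Python, from bench import monitor, viewer, workorder, spotter gives the robot as it stands. The module is installed in compiled form; this text tells all that it offers.
- The arm moves only by the tool move_arm, never from a script. Its argument "motion" is a list of rows, each a list of 3 entries, a list of its own where there are three numbers: the shift along the tool's x, y, z in units of 60 mm (1.0 is 60 mm), then the turn, a rotation vector about the tool's x, y, z in units of 8 degrees (1.0 is 8 degrees), then the opening in per cent of the stroke, from 0 (shut) to 100 (fully open). In form: [[[dx, dy, dz], [rx, ry, rz], grip], ...]. A call has 1 to 10 rows; each row is the pose to reach, as a shift and turn from the pose commanded when the call began, along the tool's axes at that moment; what a row does not reach only later rows make up. A row lasts 1/8 s, in which the tool goes at most 62.5 mm and 10.7 degrees, less where a joint would pass 70% of its speed; a pose out of reach is approached as far as the arm can. A call with a gripper value outside its range is refused whole. The fingers move at their own pace and stop on an object; the grip force is fixed at half the most. Time passes only in rows, so rows that repeat a pose let the fingers close. It gives the time, the measured TCP pose, the force and the opening at its end, in the units of the state.
- monitor.get_obs(): the state, without advancing time (a new reading comes with each control period).
- viewer.camera(name): name is "side" or "top" or "wrist"; returns the picture (480x640x3 uint8, blue, green, red); there is no depth.
- viewer.calibration(name): a dict with "fovy" (degrees; the focal length in pixels is half the picture's height over the tangent of half this angle, whatever the lens; pixels are square), "cx", "cy" (the principal point, pixels), "extrinsics" (4x4, takes a point from camera to world coordinates). Camera axes: x right, y down, z forward; pixel columns grow to the right and rows downward; lengths in m; the calibration is good to about 2 mm. A picture is of the moment at which its call begins: read the wrist's pose just before it. calibration takes no time and is no camera call; for the wrist camera it gives the pose at the moment of the call.
- workorder.hand_in(): hands the job in, once; it reports no verdict.
Trained networks look in the newest picture that a camera, given by its name, has taken for a name from the list of things; names that differ only in an ending like _2 or _b are one class to them, and where a whole thing is asked for, a point or a joint stands for the part that bears it (a point fixed in the world has none). Each returns a list of dicts, best first, with "score" (0 to 1); they miss things now and then, are a little off and sometimes report something else, mostly with a low value. They report only what shows in the picture. A call takes as long as a camera call.
- spotter.search_frame(camera, name): "centre" ([column, row] as shares, 0 to 1, of the picture: columns of its width, rows of its height, amid what is visible of it).
- spotter.outline_of(camera, name): "region" (480x640 bool, what is visible of it) and "centre" ([column, row] as shares, 0 to 1, of the picture: columns of its width, rows of its height, amid what is visible of it).
The state is a dict: "time_s": time; "q": joint angles; "dq": joint speeds; "joint_efforts": joint torques, N m; "eef_pos": TCP position; "eef_rot": TCP orientation; "wrist_force": force on the tool from outside, world axes, zero at the start; "torque": the same for the moment, N m; "opening": opening from 0.0 (shut) to 1.0 (fully open).
Only numpy, scipy, OpenCV 4.12 (cv2) and the standard library are available. Lean on these libraries where they do the work, as an engineer would, in place of code of your own. Each camera call takes 0.05 s, during which the arm holds its last target. There are 200 camera calls.

TASK

Load the check stand: put the two ball bearings, one at a time, on the stand's front deck and slide each in under the overhanging head into the round pocket of its own size, so that it drops in and lies flat on the pocket floor. Do not knock the dial indicators on the stand, and leave the other things on the bench where they are.

Things in the scene. Friction and masses are not known exactly. Their poses are not given: they have to be found in the camera images.
- check_stand: Bearing height check stand, fixed. Origin under it on the bench, +x from open front to back, +y left, z up. On a column, an aluminium plate 20 mm thick, x -72 to +72, y -62 to +62 mm, its flat deck 135 mm above the bench, with two round pockets 5 mm deep. A grey slab overhangs them: x +18 to +71 mm, 159 to 179 mm above the bench. Back wall at x = +61 mm. In front of x = +18 mm it is open above.
- pocket_large (a point): Centre of the floor of the large pocket, diameter 54.5 mm, at x = +30, y = +31 mm of the stand, 130 mm above the bench (the deck round it is 5 mm higher). Axes as the stand's.
- pocket_small (a point): Centre of the floor of the small pocket, diameter 46.5 mm, at x = +30, y = -29 mm of the stand, 130 mm above the bench. Axes as the stand's.
- dial_large: Dial indicator fixed upright through the head over the large pocket: face 54 mm across and 14 mm thick looks to the front, x +22 to +36 mm of the stand, up to 265 mm above the bench; its thin plunger points down over the pocket centre and ends 18 mm above the deck. Origin at mid length, on its back.
- dial_small: The same, face 60 mm across, up to 271 mm above the bench, over the small pocket.
- bearing_large: Large ball bearing, a plain steel ring lying flat on the bench, 52 mm outside diameter, 12 mm thick, about 0.11 kg. Origin at the centre of its underside, z along its axis.
- bearing_small: Small ball bearing, a plain steel ring lying flat on the bench, 44 mm outside diameter, 12 mm thick, about 0.11 kg. Origin at the centre of its underside, z along its axis.
- plain_ring: Bystander: plain ring gauge without balls, 44 mm outside diameter, 12 mm high, flat on the bench. Not a bearing; leave it.
- drill_chuck: Bystander: drill chuck standing on the bench, 36 mm diameter, 54 mm high; leave it.
- hex_key: Bystander: black hex key lying on the bench, 28 x 78 x 8 mm; leave it.
- v_block: Bystander: steel V-block, 40 x 40 x 30 mm; leave it.

How it is judged:
By the outcome, as a careful person would: the job done as asked, in the order asked, and still so for the second after the job is handed in, with the robot touching nothing.
It also fails if it takes over 69 s, if anything falls off the work surface, if the arm or the gripper's body presses on something with over 40 N, if the wrist force passes 120 N, or if a joint passes its speed limit or range.

## Working session

There is one attempt and no reset: what is moved stays moved. The work goes in short steps, Python scripts to look and compute and a tool call to move; the robot and the scene stay as the last step left them, time stands still between calls to the robot, and variables do not carry over. Pictures are saved under pics/ and viewed, about 8 in all and at most 12, crops included, and the job is handed in when it is done.

Besides the shell and the picture viewer there is one more tool, called after "Call:" in YAML: its name, and indented under it one key for each argument. move_arm: Moves the arm, as the interface text tells. Its arguments: {"type":"object","properties":{"motion":{"type":"array","items":{"type":"array"}}},"required":["motion"]}

```bash
mkdir -p pics; cat > h.py <<'E'
import numpy as np, cv2
from bench import monitor, viewer, workorder, spotter
from scipy.spatial.transform import Rotation as R
def ray(cam,u,v,c=None):
    c=c or viewer.calibration(cam); f=240/np.tan(np.radians(c['fovy'])/2)
    T=np.array(c['extrinsics']); d=T[:3,:3]@np.array([(u-c['cx'])/f,(v-c['cy'])/f,1]); return T[:3,3],d
def onz(cam,u,v,z,c=None):
    o,d=ray(cam,u,v,c); return o+d*(z-o[2])/d[2]
def proj(cam,P,c=None):
    c=c or viewer.calibration(cam); f=240/np.tan(np.radians(c['fovy'])/2)
    T=np.array(c['extrinsics']); p=(np.atleast_2d(P)-T[:3,3])@T[:3,:3]; return np.c_[c['cx']+f*p[:,0]/p[:,2],c['cy']+f*p[:,1]/p[:,2]]
def rot(o=None):
    o=o or monitor.get_obs(); w,x,y,z=o['eef_rot']; return R.from_quat([x,y,z,w]),np.array(o['eef_pos'])
E
python3 - <<'E'
from h import *
for c in ['top','side']:
    im=viewer.camera(c); cv2.imwrite(f'pics/{c}0.png',im); k=viewer.calibration(c)
    print(c,k['fovy'],k['cx'],k['cy'],np.round(k['extrinsics'],3).tolist())
    for n in ['bearing_large','bearing_small','plain_ring','check_stand','dial_large','dial_small','drill_chuck','v_block','hex_key']:
        for r in spotter.search_frame(c,n)[:2]:
            u,v=r['centre'][0]*640,r['centre'][1]*480
            print(c,n,round(r['score'],2),int(u),int(v),np.round(onz(c,u,v,.012),3))
o=monitor.get_obs();print(o['time_s'],o['eef_pos'],o['eef_rot'],o['wrist_force'])
E
```

```text
top 43.43718448244288 321.35979291155286 230.54089811557236 [[0.005, -0.99, 0.14, 0.367], [-1.0, -0.001, 0.026, 0.045], [-0.025, -0.14, -0.99, 1.553], [0.0, 0.0, 0.0, 1.0]]
top bearing_large 0.71 247 276 [0.465 0.273 0.012]
top bearing_small 0.74 307 291 [0.429 0.12  0.012]
top plain_ring 0.72 251 226 [0.594 0.267 0.012]
top plain_ring 0.53 307 292 [0.425 0.12  0.012]
top check_stand 0.94 418 229 [ 0.588 -0.167  0.012]
top dial_large 0.54 422 207 [ 0.646 -0.176  0.012]
top dial_small 0.68 442 214 [ 0.627 -0.229  0.012]
top drill_chuck 0.72 219 248 [0.537 0.348 0.012]
top v_block 0.57 280 193 [0.683 0.191 0.012]
side 55.36154918017504 321.1104960733339 242.47866699015023 [[-0.82, -0.318, 0.475, 0.157], [-0.572, 0.433, -0.697, 0.633], [0.016, -0.843, -0.537, 0.587], [0.0, 0.0, 0.0, 1.0]]
side bearing_large 0.75 289 392 [0.459 0.268 0.012]
side bearing_small 0.79 351 349 [0.428 0.135 0.012]
side plain_ring 0.76 231 356 [0.584 0.267 0.012]
side plain_ring 0.68 380 150 [ 0.839 -0.718  0.012]
side check_stand 0.66 368 202 [ 0.678 -0.357  0.012]
side dial_large 0.92 353 160 [ 0.867 -0.589  0.012]
side dial_large 0.4 368 205 [ 0.669 -0.339  0.012]
side dial_small 0.73 380 153 [ 0.825 -0.693  0.012]
side drill_chuck 0.56 219 396 [0.541 0.337 0.012]
side v_block 0.85 220 314 [0.675 0.203 0.012]
side hex_key 0.55 356 161 [ 0.857 -0.587  0.012]
side hex_key 0.41 371 282 [ 0.495 -0.05   0.012]
1.0 [ 0.18077019 -0.5458447   0.2392742 ] [-1.45261938e-05  9.87244050e-01  1.59214273e-01  2.52473681e-07] [-1.01507527  0.54071066 -0.4747381 ]
```

```bash
python3 - <<'E'
import cv2
a=cv2.imread('pics/top0.png')[160:330,180:500]; cv2.imwrite('pics/top0c.png',cv2.resize(a,None,fx=2.5,fy=2.5,interpolation=cv2.INTER_CUBIC))
E
```

```text
(no output)
```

View pics/top0c.png

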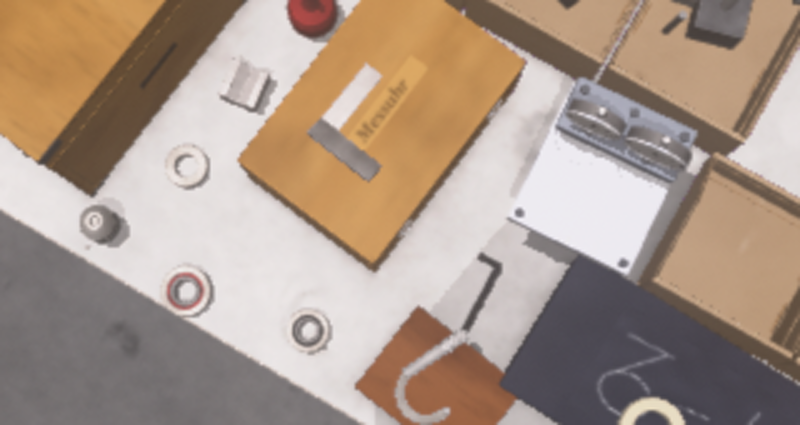

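View pics/side0.png

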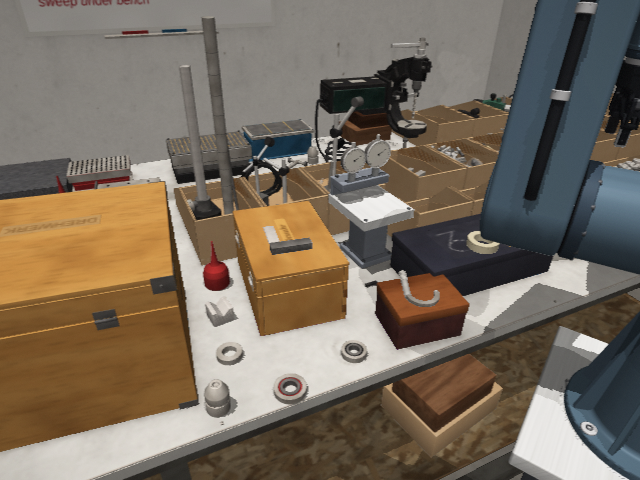

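Top crop: large (reddish-seal) bearing at about (255,276) full-frame; spotter's 247 is ~8 px off. Small bearing is at (304,292), and the stand deck's front edge runs from (384,247) to (432,269). The side view agrees: large (289,389), small (353,350), bare ring (230,353).

```bash
python3 - <<'E'
from h import *
k=viewer.calibration('wrist'); r,p=rot(); T=np.array(k['extrinsics'])
print('cam in tool',np.round(r.inv().apply(T[:3,3]-p),3),'\n',np.round(r.as_matrix().T@T[:3,:3],2),k['fovy'],k['cx'],k['cy'])
for n in ['bearing_large','bearing_small']:
  for c in ['top','side']:
    viewer.camera(c)
    for q in spotter.outline_of(c,n)[:1]:
        m=q['region'].astype('uint8'); cs=max(cv2.findContours(m,0,1)[0],key=cv2.contourArea); (u,v),ax,_=cv2.fitEllipse(cv2.convexHull(cs)); print(n,c,q['score'],u,v,ax,np.round(onz(c,u,v,.006),4))
# deck: fit model of white plate in top image
im=cv2.imread('pics/top0.png'); 
for q in spotter.outline_of('side','check_stand')[:1]: print(q['score'],q['region'].sum())
c=viewer.camera('top'); q=spotter.outline_of('top','check_stand')[0]; m=q['region'].astype('uint8')
hull=cv2.convexHull(max(cv2.findContours(m,0,1)[0],key=cv2.contourArea))[:,0]; print(hull.tolist())
g=cv2.cvtColor(im,6); w=((g>195)&(cv2.dilate(m,np.ones((3,3)))>0)).astype('uint8')
cs=max(cv2.findContours(w,0,1)[0],key=cv2.contourArea); a=cv2.approxPolyDP(cs,3,True)[:,0]
for u,v in a: print(u,v,np.round(onz('top',u,v,.135),3))
E
```

```text
cam in tool [ 0.071  0.    -0.135] 
 [[ 0.   -0.96 -0.28]
 [ 1.    0.   -0.  ]
 [ 0.   -0.28  0.96]] 65.98494839992912 317.3918549634797 244.88878149771364
bearing_large top 0.6 254.25234985351562 275.89056396484375 (18.791187286376953, 19.551700592041016) [0.4674 0.2567 0.006 ]
bearing_large side 0.67 290.11181640625 388.5139465332031 (31.13428497314453, 34.31045913696289) [0.4661 0.2581 0.006 ]
bearing_small top 0.61 303.4227294921875 292.4034729003906 (17.468589782714844, 17.624460220336914) [0.4256 0.1297 0.006 ]
bearing_small side 0.95 353.75531005859375 350.7803039550781 (23.432640075683594, 26.73300552368164) [0.4268 0.1306 0.006 ]
[[413, 191], [416, 192], [428, 197], [435, 200], [450, 207], [456, 210], [458, 212], [458, 215], [456, 224], [431, 269], [426, 269], [405, 259], [399, 256], [384, 248], [383, 246], [384, 243], [392, 226], [393, 224], [408, 195], [412, 191]]
406 197 [ 0.648 -0.12   0.135]
382 246 [ 0.531 -0.062  0.135]
430 269 [ 0.477 -0.174  0.135]
446 236 [ 0.555 -0.213  0.135]
401 212 [ 0.612 -0.108  0.135]
```

```bash
cat >> h.py <<'E'
def tgt(p,yaw,tilt=0):
    "tool pointing down, tool x at yaw (deg, world); tilt about tool y"
    y=np.radians(yaw); X=[np.cos(y),np.sin(y),0]; Z=[0,0,-1]; M=np.c_[X,np.cross(Z,X),Z]
    return R.from_matrix(M)*R.from_euler('y',tilt,degrees=True),np.array(p,float)
def row(t,frm=None):
    r0,p0=frm or rot(); d=r0.inv().apply(t[1]-p0)/.06; w=np.degrees((r0.inv()*t[0]).as_rotvec())/8
    print(np.round(d,3).tolist(),np.round(w,3).tolist())
E
python3 - <<'E'
from h import *
a=tgt([.38,-.1,.3],86); row(a); b=tgt([.467,.2574,.1],154.3); row(b,a)
E
```

```text
[5.488, -6.01, -1.012] [-0.0, -0.0, -8.46]
[6.043, 1.031, 3.333] [0.0, 0.0, -8.538]
```

Call:
move_arm:
  motion:
    - [[5.49,-6.01,-1.0],[0,0,-8.46],100]
    - [[5.49,-6.01,-1.0],[0,0,-8.46],100]
    - [[5.49,-6.01,-1.0],[0,0,-8.46],100]
    - [[5.49,-6.01,-1.0],[0,0,-8.46],100]
    - [[5.49,-6.01,-1.0],[0,0,-8.46],100]
    - [[5.49,-6.01,-1.0],[0,0,-8.46],100]
    - [[5.49,-6.01,-1.0],[0,0,-8.46],100]
    - [[5.49,-6.01,-1.0],[0,0,-8.46],100]
    - [[5.49,-6.01,-1.0],[0,0,-8.46],100]
    - [[5.49,-6.01,-1.0],[0,0,-8.46],100]

```text
time_s: 2.8
eef_pos: [0.38, -0.1001, 0.2993]
eef_rot: [0.0, 0.731, 0.682, -0.0]
wrist_force: [0.6, -1.2, -0.5]
opening: 1.0
```

Call:
move_arm:
  motion:
    - [[6.04,1.03,3.33],[0,0,-8.54],100]
    - [[6.04,1.03,3.33],[0,0,-8.54],100]
    - [[6.04,1.03,3.33],[0,0,-8.54],100]
    - [[6.04,1.03,3.33],[0,0,-8.54],100]
    - [[6.04,1.03,3.33],[0,0,-8.54],100]
    - [[6.04,1.03,3.33],[0,0,-8.54],100]
    - [[6.04,1.03,3.33],[0,0,-8.54],100]
    - [[6.04,1.03,3.33],[0,0,-8.54],100]
    - [[6.04,1.03,3.33],[0,0,-8.54],100]
    - [[6.04,1.03,3.33],[0,0,-8.54],100]

```text
time_s: 4.05
eef_pos: [0.4679, 0.2557, 0.1003]
eef_rot: [0.001, 0.224, 0.975, 0.0]
wrist_force: [0.8, 0.2, -0.5]
opening: 1.004
```

```bash
python3 - <<'E'
from h import *
o=monitor.get_obs(); print(o['time_s'],o['eef_pos'],o['dq'].round(2) if hasattr(o['dq'],'round') else o['dq'])
im=viewer.camera('wrist'); k=viewer.calibration('wrist'); cv2.imwrite('pics/w1.png',im)
for q in spotter.outline_of('wrist','bearing_large')[:2]:
    m=q['region'].astype('uint8'); cs=max(cv2.findContours(m,0,1)[0],key=cv2.contourArea); (u,v),ax,_=cv2.fitEllipse(cv2.convexHull(cs)); print(q['score'],u,v,ax,onz('wrist',u,v,.008,k))
row(tgt([.467,.2574,.009],154.3))
E
```

```text
4.05 [0.46788727 0.25566298 0.10026607] [ 0.01 -0.01 -0.    0.   -0.   -0.  ]
0.96 320.5708312988281 247.4894256591797 (81.28885650634766, 81.75343322753906) [0.46549224 0.25866578 0.008     ]
[0.023, 0.012, 1.523] [0.007, 0.009, -0.013]
```

View pics/w1.png

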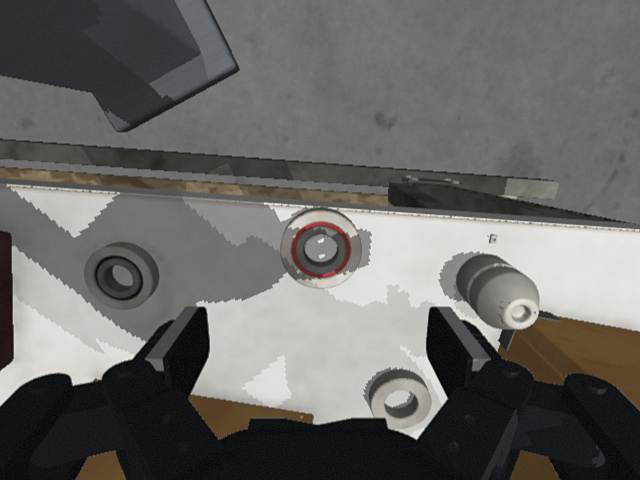

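Wrist view: large bearing with red seal centred at (321,247), the small one at (122,275). The chuck at (500,290) and plain ring at (400,400) are both clear of the fingers.

```bash
python3 - <<'E'
from h import *
row(tgt([.4658,.2585,.009],154.3))
E
```

```text
[0.049, 0.02, 1.523] [0.007, 0.009, -0.013]
```

Call:
move_arm:
  motion:
    - [[0.05,0.02,0.8],[0,0,0],100]
    - [[0.05,0.02,1.3],[0,0,0],100]
    - [[0.05,0.02,1.52],[0,0,0],100]
    - [[0.05,0.02,1.52],[0,0,0],100]
    - [[0.05,0.02,1.52],[0,0,0],40]
    - [[0.05,0.02,1.52],[0,0,0],40]
    - [[0.05,0.02,1.52],[0,0,0],40]
    - [[0.05,0.02,1.52],[0,0,0],40]
    - [[0.05,0.02,1.52],[0,0,0],40]
    - [[0.05,0.02,1.52],[0,0,0],40]

```text
time_s: 5.4
eef_pos: [0.4661, 0.26, 0.0103]
eef_rot: [0.001, 0.222, 0.975, 0.001]
wrist_force: [-2.3, -0.4, 8.3]
opening: 0.574
```

Call:
move_arm:
  motion:
    - [[0,0,0],[0,0,0],40]
    - [[0,0,-0.5],[0,0,0],40]
    - [[0,0,-1.5],[0,0,0],40]
    - [[0,0,-2.5],[0,0,0],40]
    - [[0,0,-3.5],[0,0,0],40]
    - [[0,0,-4.5],[0,0,0],40]
    - [[0,0,-4.5],[0,0,0],40]

```text
time_s: 6.28
eef_pos: [0.4677, 0.2606, 0.2853]
eef_rot: [0.006, 0.222, 0.975, 0.003]
wrist_force: [0.0, 0.3, -1.8]
opening: 0.57
```

```bash
python3 - <<'E'
from h import *
im=viewer.camera('wrist'); cv2.imwrite('pics/w2.png',im)
o=monitor.get_obs(); print(o['opening'],o['wrist_force'],o['eef_pos'])
S=np.array([.569,-.149]); y=np.radians(-25.7); X=np.array([np.cos(y),np.sin(y)]); Y=np.array([-X[1],X[0]])
p=S-X*.045+Y*.031; print(p); row(tgt([*p,.28],154.3))
E
```

```text
0.5685655116287222 [-0.57038819 -0.35491171 -2.4203414 ] [0.46608389 0.26006811 0.28158268]
[ 0.54189497 -0.10155195]
[-3.749, -4.885, 0.023] [0.032, 0.035, 0.004]
```

View pics/w2.png

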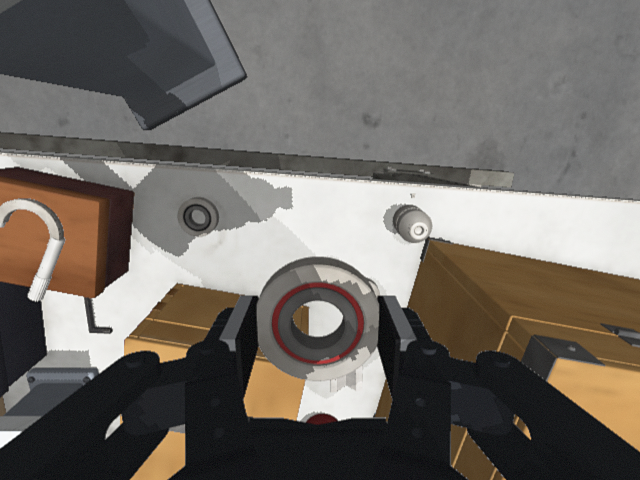

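Wrist view: large bearing held level between the pads, centre about (319,318); small bearing at (198,215), untouched.

```bash
python3 - <<'E'
from h import *
S=np.array([.569,-.149]); y=np.radians(-25.7); X=np.array([np.cos(y),np.sin(y)]); Y=np.array([-X[1],X[0]])
p=S-X*.12+Y*.01; print(p); row(tgt([*p,.29],154.3))
E
```

```text
[ 0.46520735 -0.08795014]
[-2.5, -5.234, -0.151] [0.032, 0.035, 0.004]
```

Call:
move_arm:
  motion:
    - [[-2.5,-5.23,-0.15],[0.03,0.03,0],40]
    - [[-2.5,-5.23,-0.15],[0.03,0.03,0],40]
    - [[-2.5,-5.23,-0.15],[0.03,0.03,0],40]
    - [[-2.5,-5.23,-0.15],[0.03,0.03,0],40]
    - [[-2.5,-5.23,-0.15],[0.03,0.03,0],40]
    - [[-2.5,-5.23,-0.15],[0.03,0.03,0],40]
    - [[-2.5,-5.23,-0.15],[0.03,0.03,0],40]
    - [[-2.5,-5.23,-0.15],[0.03,0.03,0],40]
    - [[-2.5,-5.23,-0.15],[0.03,0.03,0],40]

```text
time_s: 7.45
eef_pos: [0.4638, -0.0869, 0.2866]
eef_rot: [-0.003, 0.221, 0.975, -0.001]
wrist_force: [-0.4, 0.4, -1.4]
opening: 0.566
```

```bash
python3 - <<'E'
from h import *
o=monitor.get_obs(); im=viewer.camera('wrist'); k=viewer.calibration('wrist'); print(o['time_s'],o['eef_pos'],o['opening'])
cv2.imwrite('pics/w3.png',im); np.save('w3.npy',k)
# overlay predicted model
S=np.array([.569,-.149]); y=np.radians(-25.7); X=np.array([np.cos(y),np.sin(y)]); Y=np.array([-X[1],X[0]])
def W(a,b,z): return [*(S+X*a/1e3+Y*b/1e3),z/1e3]
d=im.copy()
pl=proj('wrist',[W(-72,-62,135),W(-72,62,135),W(61,62,135),W(61,-62,135)],k).astype(int); cv2.polylines(d,[pl],True,(0,255,0),1)
t=np.linspace(0,2*np.pi,60)
for c,rr in [((30,31),27.25),((30,-29),23.25)]:
    pl=proj('wrist',[W(c[0]+rr*np.cos(a),c[1]+rr*np.sin(a),135) for a in t],k).astype(int); cv2.polylines(d,[pl],True,(0,0,255),1)
cv2.imwrite('pics/w3o.png',d)
E
```

```text
7.45 [ 0.46380133 -0.08690663  0.28664509] 0.5663504214653456
```

View pics/w3o.png

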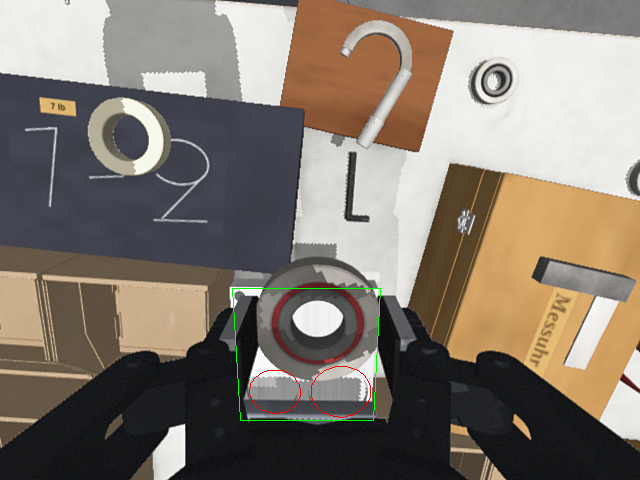

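Wrist view: bearing held in front of the stand. The predicted deck outline (green) matches the visible front edge at row ~289, with the left corner near column 235 and the right near 380. Zooming to refine.

```bash
python3 - <<'E'
import cv2
a=cv2.imread('pics/w3.png')[270:430,222:392]; b=cv2.imread('pics/w3o.png')[270:430,222:392]
import numpy as np
s=lambda x:cv2.resize(x,None,fx=2.3,fy=2.3*1.5,interpolation=0)
cv2.imwrite('pics/w3z.png',np.hstack([s(a),s(b)]))
E
```

```text
(no output)
```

View pics/w3z.png

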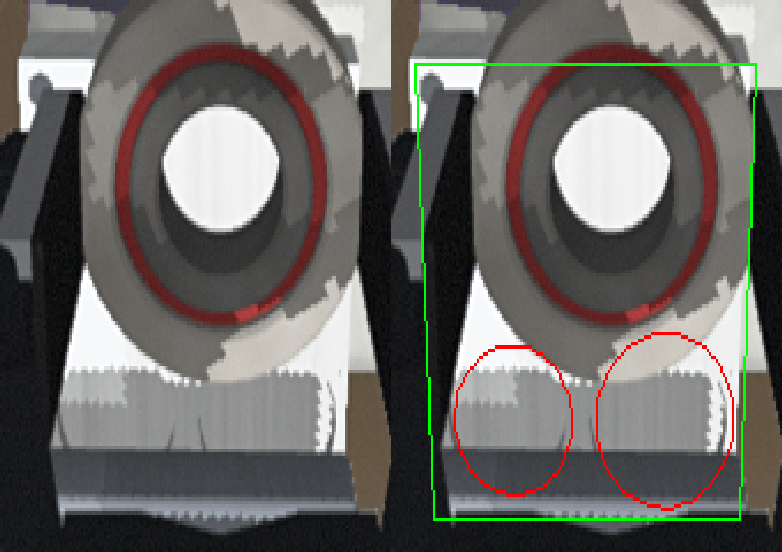

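```bash
cat >> h.py <<'E'
S=np.array([.5671,-.1503]); SY=np.radians(-25.7); SX=np.array([np.cos(SY),np.sin(SY)]); SYv=np.array([-SX[1],SX[0]])
def W(a,b,z): return [*(S+SX*a/1e3+SYv*b/1e3),z/1e3]
def inS(p): d=np.array(p[:2])-S; return np.round([d@SX*1e3,d@SYv*1e3,p[2]*1e3],1)
E
python3 - <<'E'
from h import *
print(inS(rot()[1])); row(tgt(W(-42,31,200),154.3)); row(tgt(W(-42,31,147),154.3));row(tgt(W(-42,31,145.5),154.3))
E
```

```text
[-120.4   12.4  286.9]
[-1.315, 0.313, 1.44] [-0.029, -0.036, 0.017]
[-1.32, 0.317, 2.323] [-0.029, -0.036, 0.017]
[-1.32, 0.317, 2.348] [-0.029, -0.036, 0.017]
```

Call:
move_arm:
  motion:
    - [[-0.7,0.31,0.5],[0,0,0],40]
    - [[-1.31,0.31,1.0],[-0.03,-0.03,0.02],40]
    - [[-1.31,0.31,1.6],[-0.03,-0.03,0.02],40]
    - [[-1.32,0.32,2.0],[-0.03,-0.03,0.02],40]
    - [[-1.32,0.32,2.2],[-0.03,-0.03,0.02],40]
    - [[-1.32,0.32,2.3],[-0.03,-0.03,0.02],40]
    - [[-1.32,0.32,2.34],[-0.03,-0.03,0.02],40]
    - [[-1.32,0.32,2.34],[-0.03,-0.03,0.02],40]

```text
time_s: 8.5
eef_pos: [0.5435, -0.1056, 0.1474]
eef_rot: [0.001, 0.224, 0.975, -0.0]
wrist_force: [0.0, -0.9, -1.3]
opening: 0.571
```

```bash
python3 - <<'E'
from h import *
o=monitor.get_obs(); print(o['time_s'],inS(o['eef_pos']),o['opening'],o['wrist_force'])
E
```

```text
8.5 [-40.7  30.  147.4] 0.5706209476884235 [ 0.03407729 -0.90631892 -1.25920043]
```

Call:
move_arm:
  motion:
    - [[0,0,0.02],[0,0,0],40]
    - [[0,0,0.03],[0,0,0],40]
    - [[0,0,0.03],[0,0,0],40]
    - [[0,0,0.03],[0,0,0],75]
    - [[0,0,0.03],[0,0,0],75]
    - [[0,0,0.03],[0,0,0],75]
    - [[0,0,0.03],[0,0,0],75]

```text
time_s: 9.38
eef_pos: [0.5429, -0.1055, 0.1446]
eef_rot: [-0.0, 0.224, 0.975, 0.0]
wrist_force: [-0.5, -0.6, 0.6]
opening: 0.747
```

```bash
python3 - <<'E'
from h import *
o=monitor.get_obs(); print(o['time_s'],inS(o['eef_pos']),o['opening'],o['wrist_force'])
im=viewer.camera('wrist'); k=viewer.calibration('wrist'); q=spotter.outline_of('wrist','bearing_large')[0]
m=q['region'].astype('uint8'); cs=max(cv2.findContours(m,0,1)[0],key=cv2.contourArea); (u,v),ax,_=cv2.fitEllipse(cv2.convexHull(cs)); print(q['score'],u,v,ax,inS(onz('wrist',u,v,.147,k)))
d=im.copy()
pl=proj('wrist',[W(-72,-62,135),W(-72,62,135),W(61,62,135),W(61,-62,135)],k).astype(int); cv2.polylines(d,[pl],True,(0,255,0),1)
cv2.imwrite('pics/w4.png',d[100:])
E
```

```text
9.375 [-41.2  29.9 144.6] 0.746913956177872 [-0.48924264 -0.579045    0.6364197 ]
0.61 317.4889221191406 320.1579284667969 (125.5439682006836, 129.3704071044922) [-43.2  29.2 147. ]
```

View pics/w4.png

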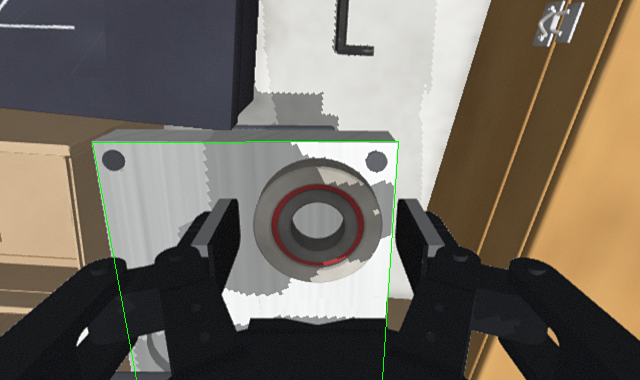

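Wrist view: the bearing lies flat on the deck at about (318,320) in the full frame. The refined deck outline now matches edges and corners. Next I back off, tilt 18°, and narrow the jaws into a two-point pusher.

```bash
python3 - <<'E'
from h import *
row(tgt(W(-95,31,145),154.3)); row(tgt(W(-100,31,153),154.3,-18)); row(tgt(W(-92,31,147),154.3,-18))
E
```

```text
[0.897, 0.016, -0.006] [-0.0, -0.001, -0.017]
[0.98, 0.016, -0.139] [-0.003, -2.251, -0.017]
[0.847, 0.016, -0.039] [-0.003, -2.251, -0.017]
```

Call:
move_arm:
  motion:
    - [[0.3,0.0,0],[0,0,0],75]
    - [[0.6,0.0,0],[0,0,0],75]
    - [[0.95,0.02,-0.05],[0,0,0],75]
    - [[0.98,0.02,-0.14],[0,-1.1,0],24]
    - [[0.98,0.02,-0.14],[0,-2.25,-0.02],24]
    - [[0.98,0.02,-0.14],[0,-2.25,-0.02],24]
    - [[0.92,0.02,-0.04],[0,-2.25,-0.02],24]
    - [[0.85,0.02,-0.04],[0,-2.25,-0.02],24]
    - [[0.85,0.02,-0.04],[0,-2.25,-0.02],24]

```text
time_s: 10.6
eef_pos: [0.4987, -0.083, 0.1472]
eef_rot: [0.152, 0.22, 0.963, -0.035]
wrist_force: [-0.1, -0.3, -0.2]
opening: 0.239
```

```bash
python3 - <<'E'
from h import *
o=monitor.get_obs(); print(o['time_s'],inS(o['eef_pos']),o['opening'],o['wrist_force'])
r,p=rot(o); f=(r,p)
for x in (-79,-40,-20,-12,-6): row(tgt(W(x,31,147),154.3,-18))
im=viewer.camera('wrist'); k=viewer.calibration('wrist'); q=spotter.outline_of('wrist','bearing_large')[0]
m=q['region'].astype('uint8'); cs=max(cv2.findContours(m,0,1)[0],key=cv2.contourArea); (u,v),ax,_=cv2.fitEllipse(cv2.convexHull(cs)); print(q['score'],u,v,ax,inS(onz('wrist',u,v,.147,k)))
cv2.imwrite('pics/w5.png',im)
E
```

```text
10.6 [-90.8  31.  147.2] 0.23888184644484417 [-0.0640727  -0.26114519 -0.23161713]
[-0.186, -0.001, 0.064] [-0.003, -0.004, -0.001]
[-0.804, -0.0, 0.264] [-0.003, -0.004, -0.001]
[-1.121, -0.0, 0.367] [-0.003, -0.004, -0.001]
[-1.248, -0.0, 0.408] [-0.003, -0.004, -0.001]
[-1.343, -0.0, 0.439] [-0.003, -0.004, -0.001]
0.85 316.6906433105469 383.03857421875 (85.87456512451172, 96.5009765625) [-50.8  30.  147. ]
```

View pics/w5.png

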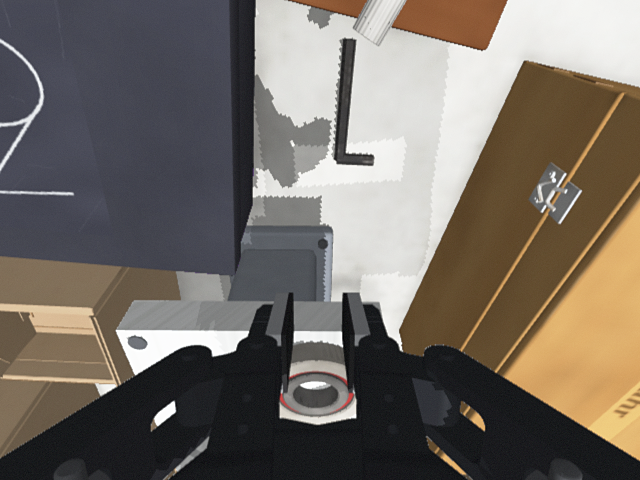

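Wrist view: tilted, narrowed fingers stand behind the bearing, which is centred at column ~317 between them. Hex key untouched. Now pushing.

Call:
move_arm:
  motion:
    - [[-0.16,0,0.05],[0,0,0],24]
    - [[-0.27,0,0.09],[0,0,0],24]
    - [[-0.38,0,0.125],[0,0,0],24]
    - [[-0.49,0,0.16],[0,0,0],24]
    - [[-0.6,0,0.197],[0,0,0],24]
    - [[-0.71,0,0.233],[0,0,0],24]
    - [[-0.82,0,0.269],[0,0,0],24]
    - [[-0.93,0,0.305],[0,0,0],24]
    - [[-1.03,0,0.337],[0,0,0],24]
    - [[-1.12,0,0.367],[0,0,0],24]

```text
time_s: 11.95
eef_pos: [0.5617, -0.113, 0.1469]
eef_rot: [0.152, 0.219, 0.963, -0.035]
wrist_force: [-0.6, -0.8, 0.8]
opening: 0.237
```

```bash
python3 - <<'E'
from h import *
o=monitor.get_obs(); print(o['time_s'],inS(o['eef_pos']),o['opening'],o['wrist_force'])
for x in (-14,-9,-6): row(tgt(W(x,31,147),154.3,-18))
im=viewer.camera('side'); cv2.imwrite('pics/s1.png',cv2.resize(im[120:260,300:440],None,fx=4,fy=4,interpolation=2))
for s in [W(30,31,135)]: print(proj('side',s))
E
```

```text
11.95 [-21.   31.3 146.9] 0.23680647921381184 [-0.64490339 -0.7890341   0.8279034 ]
[-0.112, -0.004, 0.035] [-0.002, 0.0, 0.003]
[-0.191, -0.004, 0.06] [-0.002, 0.0, 0.003]
[-0.239, -0.004, 0.076] [-0.002, 0.0, 0.003]
[[349.7826461  198.95575321]]
```

View pics/s1.png

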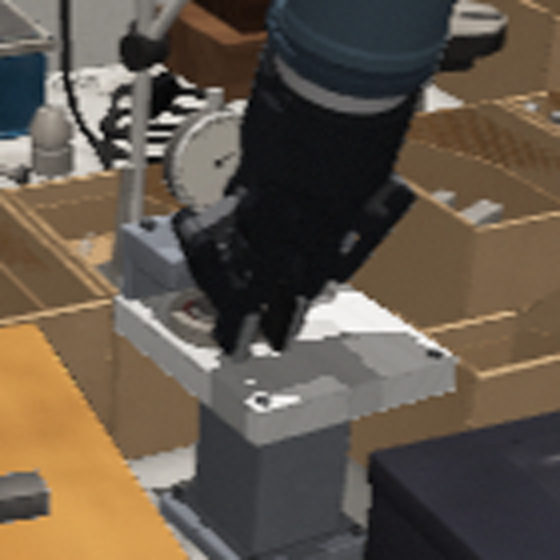

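Side crop: bearing at (190,320) in the crop, ahead of the fingertips and sliding under the slab, with the gripper well clear of the dials. Continuing slowly.

Call:
move_arm:
  motion:
    - [[-0.05,0,0.015],[0,0,0],24]
    - [[-0.1,0,0.03],[0,0,0],24]
    - [[-0.14,0,0.045],[0,0,0],24]
    - [[-0.17,0,0.055],[0,0,0],24]
    - [[-0.2,0,0.065],[0,0,0],24]
    - [[-0.22,0,0.07],[0,0,0],24]
    - [[-0.24,0,0.076],[0,0,0],24]
    - [[-0.24,0,0.076],[0,0,0],24]

```text
time_s: 13.0
eef_pos: [0.5751, -0.1194, 0.1471]
eef_rot: [0.153, 0.219, 0.963, -0.035]
wrist_force: [0.2, 0.2, 0.5]
opening: 0.24
```

```bash
python3 - <<'E'
from h import *
o=monitor.get_obs(); print(o['time_s'],inS(o['eef_pos']),o['opening'],o['wrist_force'])
im=viewer.camera('side'); 
a=cv2.imread('pics/s1.png'); b=cv2.resize(im[170:230,310:390],None,fx=6,fy=6,interpolation=2)
cv2.imwrite('pics/s2.png',b)
q=spotter.outline_of('side','bearing_large')
for r in q[:2]: print(r['score'],r['centre'][0]*640,r['centre'][1]*480,r['region'].sum())
E
```

```text
13.0 [ -6.2  31.3 147.1] 0.24006340997313344 [0.21889241 0.21654932 0.4567231 ]
0.41 343.296 198.096 126
```

View pics/s2.png

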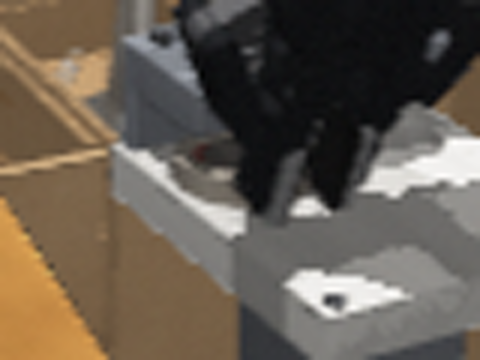

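Call:
move_arm:
  motion:
    - [[-0.016,0,0.005],[0,0,0],24]
    - [[-0.032,0,0.01],[0,0,0],24]
    - [[-0.048,0,0.016],[0,0,0],24]
    - [[-0.048,0,0.016],[0,0,0],24]

```text
time_s: 13.6
eef_pos: [0.5777, -0.1207, 0.147]
eef_rot: [0.152, 0.219, 0.963, -0.035]
wrist_force: [0.3, 0.2, 0.4]
opening: 0.244
```

```bash
python3 - <<'E'
from h import *
print(inS(rot()[1]));row(tgt(W(-30,31,150),154.3,-18)); row(tgt(W(-95,20,210),154.3,-35))
E
```

```text
[ -3.2  31.3 147. ]
[0.409, -0.004, -0.185] [-0.002, 0.0, 0.003]
[1.13, -0.188, -1.471] [-0.002, -2.125, 0.004]
```

Call:
move_arm:
  motion:
    - [[0.41,0,-0.18],[0,0,0],24]
    - [[1.13,-0.19,-1.47],[0,-2.12,0],100]
    - [[1.13,-0.19,-1.47],[0,-2.12,0],100]
    - [[1.13,-0.19,-1.47],[0,-2.12,0],100]
    - [[1.13,-0.19,-1.47],[0,-2.12,0],100]
    - [[1.13,-0.19,-1.47],[0,-2.12,0],100]

```text
time_s: 14.35
eef_pos: [0.4912, -0.0918, 0.2102]
eef_rot: [0.293, 0.212, 0.93, -0.067]
wrist_force: [0.1, -0.3, -0.4]
opening: 1.001
```

```bash
python3 - <<'E'
from h import *
o=monitor.get_obs(); print(o['time_s'],inS(o['eef_pos']),o['opening'],o['wrist_force'])
im=viewer.camera('wrist'); k=viewer.calibration('wrist'); d=im.copy()
t=np.linspace(0,2*np.pi,90)
def circ(c,rr,z,col):
    cv2.polylines(d,[np.round(proj('wrist',[W(c[0]+rr*np.cos(a),c[1]+rr*np.sin(a),z) for a in t],k)*16).astype(int)],True,col,1,cv2.LINE_AA,4)
circ((30,31),26,142,(0,0,255)); circ((30,31),27.25,135,(0,255,0)); circ((30,-29),23.25,135,(0,255,0))
c=np.array(proj('wrist',W(20,5,140),k)[0]).astype(int); x0,y0=max(c[0]-130,0),min(max(c[1]-75,0),330); print(c)
sl=np.s_[y0:y0+150,x0:x0+260]
cv2.imwrite('pics/w6.png',np.vstack([cv2.resize(i[sl],None,fx=3,fy=2,interpolation=2) for i in (im,d)]))
E
```

```text
14.35 [-93.8  19.7 210.2] 1.0012151033711483 [ 0.14121539 -0.30625483 -0.37257834]
[299 307]
```

View pics/w6.png

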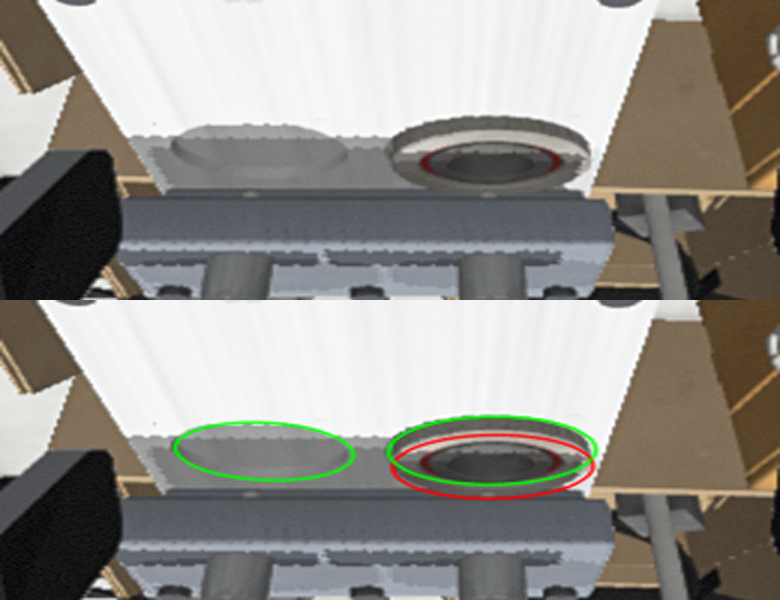

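Wrist view (front is up): the bearing is under the head and its outline agrees with the seated prediction, with a front wall of ~7 mm showing. The small pocket matches its predicted circle within ~1 mm. I'll check flatness numerically with the red seal.

```bash
python3 - <<'E'
from h import *
from scipy.optimize import least_squares
im=viewer.camera('wrist').astype(int); k=viewer.calibration('wrist')
red=((im[...,2]-im[...,1]>40)&(im[...,2]-im[...,0]>20)); red[:200]=0; 
y,x=np.nonzero(red); s=(x>340-20)&(x<460)&(y<340)&(y>230); x,y=x[s],y[s]; print(len(x),x.min(),x.max(),y.min(),y.max())
for z,tx in [(142,0),(144.5,5),(147,0)]:
    t=np.linspace(0,2*np.pi,73); 
    for rr in (16.5,18.6):
        P=proj('wrist',[W(30+rr*np.cos(a),31+rr*np.sin(a),z+tx*(rr*np.cos(a))/52) for a in t],k); print(z,tx,rr,P.min(0).round(1),P.max(0).round(1))
for col in sorted(set(x))[::5]: print(col,y[x==col].tolist())
o=monitor.get_obs(); row(tgt([.38,.0,.3],154.3)); b=tgt([.426,.130,.1],154.3); row(b,tgt([.38,0,.3],154.3))
E
```

```text
447 351 459 231 326
142 0 16.5 [311.6 306.1] [353.9 326.2]
142 0 18.6 [308.9 304.7] [356.6 327.3]
144.5 5 16.5 [311.6 307.2] [354.1 330.8]
144.5 5 18.6 [308.9 305.5] [356.8 332.2]
147 0 16.5 [311.6 312.1] [354.3 331.8]
147 0 18.6 [308.9 310.7] [357.1 333. ]
351 [308]
414 [286]
420 [278]
425 [271, 272, 320, 321, 322, 323, 324, 325, 326]
438 [253, 254, 305]
443 [247, 248, 300, 301, 302, 303, 304, 305]
448 [240, 241, 285, 295, 296, 297, 298, 299, 300, 301, 302, 303, 304, 305]
453 [233, 234, 235, 279, 289, 290, 291, 292, 293, 294, 295, 296, 297, 298, 299, 300, 301, 302, 303, 304, 305, 306, 307, 308, 309]
458 [274, 284, 285, 286, 287, 288, 289, 290, 291, 292, 293, 294, 295, 296, 297, 298, 299, 300, 301, 302, 303, 304, 305, 306, 307, 308, 309, 310, 311, 312, 313, 314, 315, 316]
[1.047, 0.575, -2.567] [-0.003, 4.358, 0.001]
[0.249, 2.285, 3.333] [0.0, 0.0, 0.0]
```

```bash
python3 - <<'E'
from h import *
im=viewer.camera('wrist').astype(int)[295:340,300:366]; r=(im[...,2]-np.maximum(im[...,1],im[...,0]))
m=r>20
y,x=np.nonzero(m); print(len(x),x.min()+300,x.max()+300,y.min()+295,y.max()+295)
for a in range(45):
    print(295+a,''.join('#' if v else '.' for v in m[a]))
E
```

```text
83 309 365 305 331
295 ..................................................................
296 ..................................................................
297 ..................................................................
298 ..................................................................
299 ..................................................................
300 ..................................................................
301 ..................................................................
302 ..................................................................
303 ..................................................................
304 ..................................................................
305 ..............................................#...................
306 ..............................................#.##................
307 ...............##...............................###...............
308 .............###..................................###.............
309 ............##.....................................###............
310 ...........#
[... 1413 characters left out ...]
.............................................................
331 .................................................................#
332 ..................................................................
333 ..................................................................
334 ..................................................................
335 ..................................................................
336 ..................................................................
337 ..................................................................
338 ..................................................................
339 ..................................................................
```

Seal ellipse: columns 309–356 and centre row 314, against a predicted 309–357 and 316 for seated (319 tilted, 322 not dropped). So the large bearing is seated flat. Now the small bearing; I'll turn the jaws to stay clear of the red box.

```bash
python3 - <<'E'
from h import *
a=tgt([.40,.0,.3],154.3); row(a); row(tgt([.426,.130,.12],220),a)
E
```

```text
[0.796, 0.719, -2.396] [-0.003, 4.356, 0.001]
[0.549, 2.14, 3.0] [0.0, 0.0, -8.212]
```

Call:
move_arm:
  motion:
    - [[0.8,0.72,-2.4],[0,4.36,0],80]
    - [[0.8,0.72,-2.4],[0,4.36,0],80]
    - [[0.8,0.72,-2.4],[0,4.36,0],80]
    - [[0.8,0.72,-2.4],[0,4.36,0],80]
    - [[0.8,0.72,-2.4],[0,4.36,0],80]
    - [[0.8,0.72,-2.4],[0,4.36,0],80]

```text
time_s: 15.25
eef_pos: [0.3988, 0.0005, 0.2993]
eef_rot: [0.0, 0.222, 0.975, -0.0]
wrist_force: [-0.1, -0.9, 0.2]
opening: 0.805
```

Call:
move_arm:
  motion:
    - [[0.55,2.14,1.5],[0,0,-8.21],80]
    - [[0.55,2.14,1.5],[0,0,-8.21],80]
    - [[0.55,2.14,1.5],[0,0,-8.21],80]
    - [[0.55,2.14,2.5],[0,0,-8.21],80]
    - [[0.55,2.14,3.0],[0,0,-8.21],80]
    - [[0.55,2.14,3.0],[0,0,-8.21],80]
    - [[0.55,2.14,3.0],[0,0,-8.21],80]
    - [[0.55,2.14,3.0],[0,0,-8.21],80]

```text
time_s: 16.25
eef_pos: [0.4253, 0.1304, 0.1207]
eef_rot: [0.001, -0.341, 0.94, -0.001]
wrist_force: [-0.5, 0.1, 1.0]
opening: 0.8
```

```bash
python3 - <<'E'
from h import *
o=monitor.get_obs(); print(o['time_s'],o['eef_pos'],o['opening'])
im=viewer.camera('wrist'); k=viewer.calibration('wrist'); d=im.copy()
for q in spotter.outline_of('wrist','bearing_small')[:2]:
    m=q['region'].astype('uint8'); cs=max(cv2.findContours(m,0,1)[0],key=cv2.contourArea); (u,v),ax,_=cv2.fitEllipse(cv2.convexHull(cs)); p=onz('wrist',u,v,.008,k); print(q['score'],u,v,ax,p); row(tgt([p[0],p[1],.0095],220))
    cv2.circle(d,(int(u),int(v)),3,(0,0,255),-1)
# projected fingers at grasp height (z=.03): 
r=tgt([p[0],p[1],.0095],220)[0]
for s in (-1,1):
    c=[np.array([p[0],p[1],.01])+r.apply([a,s*b,0]) for a,b in [(-.011,.034),(.011,.034),(.011,.052),(-.011,.052)]]
    cv2.polylines(d,[proj('wrist',c,k).astype(int)],True,(0,255,0),1)
cv2.imwrite('pics/w7.png',d)
E
```

```text
16.25 [0.42525176 0.130384   0.12070556] 0.7998891525894258
0.78 318.76910400390625 245.38833618164062 (62.92026901245117, 63.87062454223633) [0.4256487  0.13141779 0.008     ]
[-0.011, 0.015, 1.856] [-0.017, 0.009, -0.017]
```

View pics/w7.png

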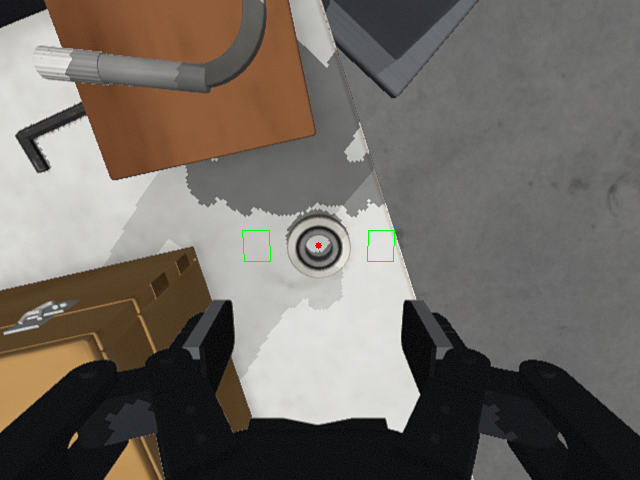

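Wrist view: small bearing at (319,245), and the finger footprints (green) are clear. The red box at upper left is near the camera side, so I'm checking its height first.

```bash
python3 - <<'E'
from h import *
p=onz('side',398,347,0); print(p)
for z in (.05,.06,.07,.08,.09,.1): print(z,proj('side',[p[0],p[1],z]).round(0))
# nearest box corner in current wrist view at px (314,133)
for z in (.06,.08): print(onz('wrist',314,133,z))
print(onz('wrist',113,180,.07)); r,q=rot(); print(r.apply([.071,0,0])+q)
E
```

```text
[0.37085147 0.07190626 0.        ]
0.05 [[401. 326.]]
0.06 [[402. 321.]]
0.07 [[402. 317.]]
0.08 [[403. 312.]]
0.09 [[404. 308.]]
0.1 [[404. 303.]]
[0.36992387 0.0815444  0.06      ]
[0.36986107 0.08179217 0.08      ]
[0.45121993 0.01919989 0.07      ]
[0.37091758 0.08489039 0.12076313]
```

Box is ~0.07 high and 74 mm away, so it's clear. Grasping.

Call:
move_arm:
  motion:
    - [[-0.01,0.015,0.9],[0,0,0],80]
    - [[-0.01,0.015,1.5],[0,0,0],80]
    - [[-0.01,0.015,1.86],[-0.02,0,0],80]
    - [[-0.01,0.015,1.86],[-0.02,0,0],80]
    - [[-0.01,0.015,1.86],[-0.02,0,0],30]
    - [[-0.01,0.015,1.86],[-0.02,0,0],30]
    - [[-0.01,0.015,1.86],[-0.02,0,0],30]
    - [[-0.01,0.015,1.86],[-0.02,0,0],30]
    - [[-0.01,0.015,1.86],[-0.02,0,0],30]
    - [[-0.01,0.015,1.86],[-0.02,0,0],30]

```text
time_s: 17.6
eef_pos: [0.4264, 0.1314, 0.0105]
eef_rot: [0.001, -0.342, 0.94, 0.0]
wrist_force: [-1.9, -1.7, 5.8]
opening: 0.482
```

Call:
move_arm:
  motion:
    - [[0,0,-0.5],[0,0,0],30]
    - [[0,0,-1.5],[0,0,0],30]
    - [[0,0,-2.5],[0,0,0],30]
    - [[0,0,-3.5],[0,0,0],30]
    - [[0,0,-4.6],[0,0,0],30]
    - [[0,0,-4.6],[0,0,0],30]
    - [[0,0,-4.6],[0,0,0],30]

```text
time_s: 18.48
eef_pos: [0.4251, 0.1311, 0.2852]
eef_rot: [0.001, -0.342, 0.94, 0.0]
wrist_force: [0.1, 0.2, -1.1]
opening: 0.483
```

```bash
python3 - <<'E'
from h import *
o=monitor.get_obs(); print(o['time_s'],o['eef_pos'],o['opening'],o['wrist_force'])
a=tgt(W(-110,-10,286),154.3); row(a); row(tgt(W(-42,-29,200),154.3),a);row(tgt(W(-42,-29,147),154.3),a)
E
```

```text
18.475 [0.4251219  0.13108766 0.28520161] 0.48281645785833305 [ 0.07932348  0.19727776 -1.13229338]
[2.108, -3.512, -0.017] [0.008, 0.008, 8.212]
[-1.133, -0.317, 1.433] [0.0, 0.0, 0.0]
[-1.133, -0.317, 2.317] [0.0, 0.0, 0.0]
```

Call:
move_arm:
  motion:
    - [[2.1,-3.5,-0.02],[0,0,8.21],30]
    - [[2.1,-3.5,-0.02],[0,0,8.21],30]
    - [[2.1,-3.5,-0.02],[0,0,8.21],30]
    - [[2.1,-3.5,-0.02],[0,0,8.21],30]
    - [[2.1,-3.5,-0.02],[0,0,8.21],30]
    - [[2.1,-3.5,-0.02],[0,0,8.21],30]
    - [[2.1,-3.5,-0.02],[0,0,8.21],30]
    - [[2.1,-3.5,-0.02],[0,0,8.21],30]
    - [[2.1,-3.5,-0.02],[0,0,8.21],30]

```text
time_s: 19.6
eef_pos: [0.4636, -0.1105, 0.2852]
eef_rot: [-0.001, 0.221, 0.975, 0.001]
wrist_force: [-0.2, 0.2, -1.2]
opening: 0.481
```

```bash
python3 - <<'E'
from h import *
o=monitor.get_obs(); print(o['time_s'],inS(o['eef_pos']),o['opening'],o['wrist_force'])
row(tgt(W(-42,-29,200),154.3));row(tgt(W(-42,-29,147),154.3))
E
```

```text
19.6 [-110.5   -9.   285.2] 0.4805275461721774 [-0.2203775   0.19110246 -1.23777969]
[-1.144, -0.338, 1.418] [0.005, -0.013, 0.021]
[-1.146, -0.338, 2.301] [0.005, -0.013, 0.021]
```

Call:
move_arm:
  motion:
    - [[-0.6,-0.2,0.5],[0,0,0],30]
    - [[-1.14,-0.34,1.0],[0,0,0.02],30]
    - [[-1.14,-0.34,1.6],[0,0,0.02],30]
    - [[-1.14,-0.34,2.0],[0,0,0.02],30]
    - [[-1.14,-0.34,2.2],[0,0,0.02],30]
    - [[-1.14,-0.34,2.28],[0,0,0.02],30]
    - [[-1.14,-0.34,2.31],[0,0,0.02],30]
    - [[-1.14,-0.34,2.31],[0,0,0.02],30]

```text
time_s: 20.6
eef_pos: [0.517, -0.1589, 0.1478]
eef_rot: [0.0, 0.223, 0.975, 0.0]
wrist_force: [0.1, 0.8, -1.5]
opening: 0.482
```

Call:
move_arm:
  motion:
    - [[0,0,0.02],[0,0,0],30]
    - [[0,0,0.025],[0,0,0],30]
    - [[0,0,0.025],[0,0,0],30]
    - [[0,0,0.025],[0,0,0],64]
    - [[0,0,0.025],[0,0,0],64]
    - [[0,0,0.025],[0,0,0],64]
    - [[0,0,0.025],[0,0,0],64]

```text
time_s: 21.48
eef_pos: [0.5165, -0.1587, 0.1455]
eef_rot: [-0.0, 0.224, 0.975, 0.0]
wrist_force: [-0.4, -0.1, 0.5]
opening: 0.641
```

```bash
python3 - <<'E'
from h import *
o=monitor.get_obs(); print(o['time_s'],inS(o['eef_pos']),o['opening'],o['wrist_force'])
im=viewer.camera('wrist'); k=viewer.calibration('wrist'); q=spotter.outline_of('wrist','bearing_small')[0]
m=q['region'].astype('uint8'); cs=max(cv2.findContours(m,0,1)[0],key=cv2.contourArea); (u,v),ax,_=cv2.fitEllipse(cv2.convexHull(cs)); print(q['score'],u,v,ax,inS(onz('wrist',u,v,.147,k)))
cv2.imwrite('pics/w8.png',im)
y=-29.3
row(tgt(W(-95,y,145),154.3)); row(tgt(W(-100,y,153),154.3,-20)); row(tgt(W(-88,y,147.3),154.3,-20))
E
```

```text
21.475 [-42.  -29.5 145.5] 0.6408777430782556 [-0.38764935 -0.07196886  0.52741861]
0.93 317.4111328125 317.49993896484375 (107.2672119140625, 108.74286651611328) [-44.7 -30.2 147. ]
[0.883, 0.0, 0.008] [0.005, -0.008, -0.017]
[0.967, 0.0, -0.125] [0.002, -2.508, -0.018]
[0.766, 0.001, -0.031] [0.002, -2.508, -0.018]
```

Call:
move_arm:
  motion:
    - [[0.3,0.0,0],[0,0,0],64]
    - [[0.6,0.0,0],[0,0,0],64]
    - [[0.93,0,-0.05],[0,0,0],64]
    - [[0.97,0,-0.125],[0,-1.2,0],17]
    - [[0.97,0,-0.125],[0,-2.5,-0.02],17]
    - [[0.97,0,-0.125],[0,-2.5,-0.02],17]
    - [[0.85,0,-0.03],[0,-2.5,-0.02],17]
    - [[0.77,0,-0.03],[0,-2.5,-0.02],17]
    - [[0.77,0,-0.03],[0,-2.5,-0.02],17]

```text
time_s: 22.7
eef_pos: [0.4763, -0.1395, 0.1476]
eef_rot: [0.169, 0.219, 0.96, -0.038]
wrist_force: [-0.2, -0.2, 0.5]
opening: 0.165
```

```bash
python3 - <<'E'
from h import *
o=monitor.get_obs(); print(o['time_s'],inS(o['eef_pos']),o['opening'],o['wrist_force'])
for x in (-20,-9,-3,0): row(tgt(W(x,-29.4,147.3),154.3,-20))
E
```

```text
22.7 [-86.5 -29.6 147.6] 0.16529236274571554 [-0.20511845 -0.16245411  0.47321869]
[-1.041, 0.003, 0.382] [0.002, -0.012, 0.0]
[-1.213, 0.003, 0.445] [0.002, -0.012, 0.0]
[-1.307, 0.003, 0.479] [0.002, -0.012, 0.0]
[-1.354, 0.003, 0.496] [0.002, -0.012, 0.0]
```

Call:
move_arm:
  motion:
    - [[-0.13,0,0.048],[0,0,0],17]
    - [[-0.23,0,0.084],[0,0,0],17]
    - [[-0.33,0,0.121],[0,0,0],17]
    - [[-0.44,0,0.161],[0,0,0],17]
    - [[-0.54,0,0.198],[0,0,0],17]
    - [[-0.64,0,0.235],[0,0,0],17]
    - [[-0.74,0,0.272],[0,0,0],17]
    - [[-0.84,0,0.308],[0,0,0],17]
    - [[-0.94,0,0.345],[0,0,0],17]
    - [[-1.04,0,0.382],[0,0,0],17]

```text
time_s: 23.95
eef_pos: [0.5352, -0.1675, 0.147]
eef_rot: [0.169, 0.219, 0.96, -0.038]
wrist_force: [-0.4, 0.3, 1.0]
opening: 0.169
```

```bash
python3 - <<'E'
from h import *
o=monitor.get_obs(); print(o['time_s'],inS(o['eef_pos']),o['opening'],o['wrist_force'])
for x in (-9,-3,-1): row(tgt(W(x,-29.4,147.3),154.3,-20))
E
```

```text
23.95 [-21.3 -29.3 147. ] 0.16919741039123773 [-0.36150151  0.31648866  1.03109754]
[-0.195, -0.001, 0.065] [0.002, -0.008, 0.002]
[-0.289, -0.001, 0.099] [0.002, -0.008, 0.002]
[-0.32, -0.001, 0.111] [0.002, -0.008, 0.002]
```

Call:
move_arm:
  motion:
    - [[-0.05,0,0.017],[0,0,0],17]
    - [[-0.1,0,0.033],[0,0,0],17]
    - [[-0.15,0,0.05],[0,0,0],17]
    - [[-0.19,0,0.064],[0,0,0],17]
    - [[-0.23,0,0.078],[0,0,0],17]
    - [[-0.26,0,0.089],[0,0,0],17]
    - [[-0.29,0,0.099],[0,0,0],17]
    - [[-0.32,0,0.11],[0,0,0],17]
    - [[-0.32,0,0.11],[0,0,0],17]

```text
time_s: 25.08
eef_pos: [0.5533, -0.1763, 0.1475]
eef_rot: [0.169, 0.219, 0.96, -0.038]
wrist_force: [-1.6, -0.1, -0.3]
opening: 0.168
```

```bash
python3 - <<'E'
from h import *
o=monitor.get_obs(); print(o['time_s'],inS(o['eef_pos']),o['opening'],o['wrist_force'])
row(tgt(W(-30,-29.4,152),154.3,-20)); row(tgt(W(-95,-10,210),154.3,-35))
E
```

```text
25.075 [ -1.2 -29.4 147.5] 0.16758935368883462 [-1.61863595 -0.08931342 -0.27287263]
[0.425, -0.0, -0.235] [0.002, -0.006, 0.002]
[1.114, 0.324, -1.513] [0.002, -1.881, 0.001]
```

Call:
move_arm:
  motion:
    - [[0.42,0,-0.23],[0,0,0],17]
    - [[1.11,0.32,-1.51],[0,-1.88,0],100]
    - [[1.11,0.32,-1.51],[0,-1.88,0],100]
    - [[1.11,0.32,-1.51],[0,-1.88,0],100]
    - [[1.11,0.32,-1.51],[0,-1.88,0],100]
    - [[1.11,0.32,-1.51],[0,-1.88,0],100]

```text
time_s: 25.82
eef_pos: [0.4778, -0.119, 0.2097]
eef_rot: [0.292, 0.212, 0.93, -0.067]
wrist_force: [0.3, -0.0, -1.1]
opening: 1.001
```

```bash
python3 - <<'E'
from h import *
o=monitor.get_obs(); print(o['time_s'],inS(o['eef_pos']),o['opening'],o['wrist_force'])
im=viewer.camera('wrist'); k=viewer.calibration('wrist'); d=im.copy()
t=np.linspace(0,2*np.pi,90)
def circ(c,rr,z,col):
    cv2.polylines(d,[np.round(proj('wrist',[W(c[0]+rr*np.cos(a),c[1]+rr*np.sin(a),z) for a in t],k)*16).astype(int)],True,col,1,cv2.LINE_AA,4)
circ((30,31),26,142,(0,0,255)); circ((30,-29),22,142,(0,0,255)); circ((30,-29),22,147,(255,0,0)); circ((30,-29),23.25,135,(0,255,0))
c=np.array(proj('wrist',W(20,0,140),k)[0]).astype(int); x0,y0=max(c[0]-95,0),c[1]-45
sl=np.s_[y0:y0+75,x0:x0+190]
cv2.imwrite('pics/w9.png',np.vstack([cv2.resize(i[sl],None,fx=4.2,fy=4,interpolation=2) for i in (im,d)]))
E
```

```text
25.825 [-94.  -10.5 209.7] 1.0007019298144295 [ 0.34361951 -0.01434323 -1.05469523]
```

The viewer limit is reached, so I'll check the small bearing numerically.

```bash
python3 - <<'E'
from h import *
im=viewer.camera('wrist'); k=viewer.calibration('wrist'); g=cv2.cvtColor(im,6)
t=np.linspace(0,2*np.pi,90)
def pr(a,b,z): return proj('wrist',W(a,b,z),k)[0].round(1)
for nm,yc,r in [('L',31,26),('S',-29,22)]:
    xf=30-r
    print(nm,'bottomfront',pr(xf,yc,135),'topfront seated',pr(xf,yc,142),'unseated',pr(xf,yc,147),'slab bottom edge',pr(18,yc,179),'centre142',pr(30,yc,142))
    c=int(pr(30,yc,142)[0]); v0=int(pr(xf,yc,135)[1])-6
    for dc in (-3,3): print(c+dc,v0,g[v0:v0+48,c+dc].tolist())
for n,yc,r in [('bearing_large',31,26),('bearing_small',-29,22)]:
  for q in spotter.outline_of('wrist',n)[:2]:
    m=q['region']; yy,xx=np.nonzero(m); print(n,round(q['score'],2),'mask',xx.min(),xx.max(),yy.min(),yy.max())
  for lab,z0,z1,tl,dx in [('seated',135,142,0,0),('rear up 5',135,142,5,-1.2),('on deck',135,147,0,-8)]:
    P=proj('wrist',[W(30+dx+r*np.cos(a),yc+r*np.sin(a),z+tl*(1+np.cos(a))/2) for a in t for z in (z0,z1)],k); print('  ',lab,P.min(0).round(1),P.max(0).round(1))
p=[pr(30,-29,142)]; c=p[0].astype(int)
for a in range(c[1]-18,c[1]+20): print(a,' '.join('%3d'%v for v in g[a,c[0]-38:c[0]+38:3]))
E
```

```text
L bottomfront [374.6 291.8] topfront seated [375.6 300.1] unseated [376.2 306.2] slab bottom edge [378.4 357. ] centre142 [371.5 317. ]
368 285 [239, 240, 240, 241, 245, 249, 187, 99, 94, 97, 98, 98, 96, 128, 172, 189, 185, 185, 188, 129, 84, 110, 127, 123, 113, 84, 59, 62, 62, 61, 64, 62, 62, 64, 68, 67, 67, 72, 68, 62, 79, 103, 105, 96, 91, 89, 85, 73]
374 285 [240, 239, 240, 240, 244, 236, 161, 96, 93, 96, 95, 91, 94, 137, 171, 176, 178, 179, 165, 108, 99, 118, 119, 127, 103, 70, 57, 59, 62, 64, 64, 66, 65, 65, 65, 64, 69, 73, 67, 64, 87, 107, 102, 94, 92, 96, 98, 78]
S bottomfront [293.6 294.7] topfront seated [293.2 303. ] unseated [292.9 309. ] slab bottom edge [291.8 357.1] centre142 [294.6 317.1]
291 288 [245, 244, 245, 246, 252, 208, 110, 89, 91, 90, 87, 91, 112, 167, 184, 179, 181, 146, 101, 109, 128, 99, 66, 60, 63, 60, 63, 64, 61, 61, 63, 61, 66, 65, 63, 69, 98, 106, 96, 89, 87, 111, 121, 108, 84, 78, 85, 90]
297 288 [244, 244, 245, 246, 250, 220, 121, 85, 87, 90, 93, 91, 96, 159, 185, 181, 184, 163, 113, 110, 127, 100, 69, 62, 66, 67, 67, 68, 62, 66, 65, 65, 68, 70, 65, 
[... 3806 characters left out ...]
  89  84  82  82  85  83  82  87  85  86  85  85  86
331 177 107  75  75  74  76  77  80  80  81  77  77 111  87  81  78  79  78  79  78  78  80  83  79  82  81
332 128  87  67  67  70  70  67  76  73  73  70  70  84  72  73  69  69  72  70  69  67  72  71  71  68  72
333  80  78  79  79  73  78  76  76  78  79  77  77  77  75  78  77  78  76  74  74  77  74  76  76  73  76
334  81  84  86  85  85  87  87  85  85  84  86  85  88  87  85  86  84  86  86  87  86  83  84  86  85  85
335  89  88  85  90  89  87  87  89  88  88  89  89  90  88  90  87  88  87  85  90  88  86  89  87  88  90
336  86  84  89  85  89  89  87  91  86  89  89  87  90  93  90  88  88  88  89  88  90  90  90  90  89  90
```

Both bearings show the same 7 px front wall. The small one's outline (266–321, 293–327) matches the seated prediction, not "rear up" or "on deck". I'll back the arm off, do a quick bystander check and hand in.

Call:
move_arm:
  motion:
    - [[1.0,0,-1.0],[0,2,0],100]
    - [[1.0,0,-1.0],[0,2,0],100]
    - [[1.0,0,-1.0],[0,2,0],100]
    - [[1.0,0,-1.0],[0,2,0],100]

```text
time_s: 26.52
eef_pos: [0.4023, -0.0824, 0.2239]
eef_rot: [0.161, 0.219, 0.962, -0.037]
wrist_force: [0.4, -0.8, -0.1]
opening: 0.996
```

```bash
python3 - <<'E'
from h import *
a=cv2.imread('pics/top0.png'); s0=cv2.imread('pics/side0.png')
b=viewer.camera('top')
for n in ['plain_ring','drill_chuck','v_block','dial_large','dial_small']:
    r=spotter.search_frame('top',n)[:1]; print(n,[(round(q['score'],2),int(q['centre'][0]*640),int(q['centre'][1]*480)) for q in r])
for nm,(x,y,w,h) in dict(ring=(240,215,24,24),chuck=(208,238,24,24),vblock=(266,183,28,28)).items():
    print(nm,cv2.absdiff(a[y:y+h,x:x+w],b[y:y+h,x:x+w]).mean().round(1))
im=viewer.camera('side')
for n in ['dial_large','dial_small']:
    r=spotter.search_frame('side',n)[:1]; print(n,[(round(q['score'],2),int(q['centre'][0]*640),int(q['centre'][1]*480)) for q in r])
o=monitor.get_obs(); print(o['time_s'],o['wrist_force'],o['eef_pos']); print(workorder.hand_in())
E
```

```text
plain_ring [(0.68, 249, 225)]
drill_chuck [(0.51, 218, 248)]
v_block [(0.64, 280, 189)]
dial_large [(0.67, 422, 205)]
dial_small [(0.59, 418, 229)]
ring 0.6
chuck 0.7
vblock 0.8
dial_large [(0.93, 353, 159)]
dial_small [(0.61, 378, 150)]
26.975 [-0.77341831 -0.33628725  0.25818311] [ 0.40182697 -0.08208832  0.22443288]
the job is handed in; nothing more can be done
None
```

Both bearings are in their own pockets and the job is handed in at about 27 s of the 69 s allowed. I placed each one on the front deck and pushed it in under the head with tilted, part-closed fingers, large first, then small.

- **Seating:** the last wrist pictures fit both bearings lying flat on the pocket floors. About 7 mm of front wall shows on each, and the outlines fit "seated" rather than "rear up" or "on deck", with a 1–3 px leftover offset. I checked the small bearing by numbers only, because the picture viewer had reached its limit. The slab and back wall hide the rear edges, so that part rests on the outline fit.
- **Dials and bystanders:** the side camera finds both dials within a few pixels of where they were. The plain ring, drill chuck and V-block look unchanged from above. The hex key was not checked again at the end; the arm never came near it.
- **One disagreement:** the top camera's final report for the small dial, at (418,229), lies on the stand rather than the dial. I took it as a false detection, since the side camera found the dial in place.
- **Forces:** wrist force readings stayed at or below about 9 N, and the robot was clear of everything at hand-in.

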